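Load the bench mixer and hold its key switch on

ROBOT

A 6-joint arm with a two-finger parallel gripper is mounted at the origin on a cart in front of the work surface, level with it; the furniture and walls round the work are solid. World frame = base frame: x ahead of the robot, y to its left, z up, the work surface at z = 0. Lengths are in m, angles in rad, forces in N, time in s.
With the tool pointing down it reaches from about 0.35 to 0.8 m from the base axis. Payload 7.3 kg.
Tool frame: the origin (TCP) lies at the centre of the arm's flange, where the gripper is bolted on; the fingertips stand 173 mm ahead of it and the grasp point (between the pads) lies 155 mm ahead of it; z points along the fingers, y is the line along which they close (so a half turn about z gives the same grasp; the last joint's range is limited). The gripper opens to 85 mm and grips with 20 to 120 N. Pads are 22 mm wide; open, the fingers measure 114 mm over their backs; the gripper's body (76 mm by 85 mm) begins 54 mm behind the grasp point. The pads swing forward as they close: fully open they stand 13 mm farther back than shut.
Start: joints at [1.128, 0.342, 1.524, -0, 1.275, -0.146], TCP at [0.154, 0.502, 0.405] pointing down, gripper open.
Joint ranges: [-2.53, 2.53], [-0.77, 2.02], [0.04, 2.7], [-1, 4.14], [0.28, 2.66], [-3.11, 3.11]. Speed limits (rad/s): [2.57, 2.57, 3.14, 3.14, 3.14, 3.14].

INTERFACE

Orientations are given as a rotation vector (axis times angle).
In Python, from workcell import env gives the robot as it stands. Calls block until the motion is done:
- env.movep(position, orientation): joint-space move of the TCP to a pose.
- env.move_l(position, speed=0.15, rotation=None, until_force=None): straight line of the TCP; rotation=None keeps the orientation; speed is the mean speed in m/s. With until_force (N) it stops when the force on the tool has changed by that much, and returns True; else False.
- env.movej(angles): joint-space move.
- env.gripper_to(opening, effort=None): opening from 0.0 (shut) to 1.0 (fully open); effort is the grip in N (None keeps the last); returns when the fingers have stopped.
- env.hold(seconds).
- env.inverse_kinematics(position, orientation): joint angles nearest the present ones, or None.
- env.get_obs(): the state.
- env.get_image(name): name is "side" or "top" or "wrist"; returns the picture (480x640x3 uint8, blue, green, red); there is no depth.
- env.calibration(name): a dict with "vfov" (degrees; the focal length in pixels is half the picture's height over the tangent of half this angle, whatever the lens; pixels are square), "cx", "cy" (the principal point, pixels), "rvec" (rotation vector, rad) and "tvec" (3), from world to camera coordinates, as OpenCV has them. Camera axes: x right, y down, z forward; pixel columns grow to the right and rows downward; lengths in m; the calibration is good to about 2 mm. A picture is of the moment at which its call begins: read the wrist's pose just before it. calibration takes no time and is no camera call; for the wrist camera it gives the pose at the moment of the call.
A pose or a line that the arm cannot do raises env.MotionError and nothing moves.
- env.close_job(): hands the job in; it is judged then, once.
The state is a dict: "time": time; "joint_pos": joint angles; "joint_velocities": joint speeds; "joint_efforts": joint torques, N m; "tool_pos": TCP position; "tool_rot": TCP orientation; "force": force on the tool from outside, world axes, zero at the start; "moment": the same for the moment, N m; "width": opening from 0.0 (shut) to 1.0 (fully open); "grip_force": force on a finger pad.
Only numpy, scipy, OpenCV 4.12 (cv2) and the standard library are available. Lean on these libraries where they do the work, as an engineer would, in place of code of your own. Each camera call takes 0.05 s, during which the arm holds its last target. There are 200 camera calls.

TASK

On the low bench mixer, slide the small orange paint bottle along the plate from the single-ring waiting place into the inner ring of the double-ring mixing place, upright and without lifting it off the plate, and let go of it. Then take the key from its wooden stand, ease it into the key switch at the end of the mixer, wiggling it past the sticky pins without forcing until its collar is down on the switch plate, turn it a quarter turn clockwise (seen from above) against its spring to the stop, and keep it turned: the program finishes while still gripping the key there. Leave the other things on the desk where they are.

Things in the scene. Friction and masses are not known exactly. Their poses are not given: they have to be found in the camera images.
- paint_bottle: squat orange paint bottle with screw cap, 38 mm diameter, 75 mm tall (the graspable body to 62 mm), about 70 g; origin at the centre of its underside, z up. It stands on the mixer's plate at the waiting place
- key: key, 65 mm tall, about 50 g, upright in its stand at the start. Origin at the middle of the blade's bottom tip, z up along the shank. From the tip up: flat steel blade 18 mm wide (key's x), 5 mm thick (y), 0 to 14 mm, its lowest 5 mm tapering to 10 x 1.6 mm; round shank 5 mm thick to 24 mm; round collar 26 mm across, 24 to 29 mm; then the bow. The same either way round
- key_bow (a point): grip point in the key's flat black bow (its head), 53 mm above the tip; axes as the key's. The bow is 34 mm wide along x, 10 mm thick along y, from 28 to 65 mm above the tip. Pinch it on its flat faces, fingers closing along y; fingertips must stay above the collar, whose top is 24 mm below this point
- key_stand: fixed wooden block 60 x 46 mm, 40 mm high, with a loose slot 24 x 11 mm in its top, long along the block's x, in which the key stands on its collar; origin at the centre of its underside; the key is lifted straight up out of it
- mixer: fixed grey console, the bench mixer, 140 mm (its x) x 350 mm (its y), top edge at 34 mm; its y axis runs along its length from the key switch (-y end) to the waiting place (+y end); origin at the centre of its underside. An aluminium plate, top at 36 mm above the desk, covers the part with the two places
- waiting_place (a point): centre of the single ring (inner diameter 50 mm) on the plate's top surface where the bottle starts; axes as the mixer's
- mixing_place (a point): centre of the double ring on the plate's top surface, 120 mm from the waiting place towards the key switch; the inner ring is 50 mm inside; axes as the mixer's
- keyway (a point): middle of the keyway's mouth, on the top of the key switch's steel plate (50 x 46 mm, 6 mm thick, 46 mm above the desk, 120 mm beyond the mixing place); axes as the mixer's. The keyway is a slot 20.5 mm long along x, 7.5 mm wide along y, straight down
- key_home (a point): where the key's tip is when the key is home (collar resting on the plate): 24 mm straight below the keyway's mouth. Two sprung sticky pins, 16 mm below the mouth, stick and resist with roughly 10 N; rocking the key 1 to 2 mm along y frees them. The key can turn only with its blade wholly below the plate (tip at least 20 mm below the mouth)
- plug (a joint): rotation of the switch's plug, rad: 0 at rest (slot along the keyway's x), grows as the key turns clockwise seen from above, stop at 1.45. The key has about 0.1 rad of play in the plug before it takes it along, so the key itself turns about 1.55. A spring (about 0.17 N m at the stop) turns it back if it is let go
- red_spool: red thread spool, 38 mm tall; bystander, leave alone; origin at the middle of its underside
- yellow_spool: yellow thread spool, 38 mm tall; bystander, leave alone; origin at the middle of its underside
- tape_roll: wide roll of tape lying flat, 94 mm across, 48 mm high; bystander, leave alone; origin at the middle of its underside
- glue_stick: yellow glue stick standing up, 89 mm tall; bystander, leave alone; origin at the middle of its underside
- eraser: eraser, 20 x 40 x 13 mm; bystander, leave alone; origin at the middle of its underside
- tape_measure: round red tape measure, 52 x 80 x 18 mm; bystander, leave alone; origin at the middle of its underside

How it is judged:
By the outcome, as a careful person would: the job done as asked, in the order asked, and still so for the second after the job is handed in, while the arm keeps its last pose, push and grip.
It also fails if it takes over 72 s, if anything falls off the work surface, if the arm or the gripper's body presses on something with over 40 N, if the wrist force passes 120 N, or if a joint passes its speed limit or range.

## Working session

There is one attempt and no reset: what is moved stays moved. The work goes in short steps, each a Python script; the robot and the scene stay as the last script left them, time stands still between calls to the robot, and variables do not carry over. Pictures are saved under pics/ and viewed, at most 10 in all, crops included, and the job is handed in when it is done.

```bash
ls; mkdir -p pics; python3 - <<'E'
from workcell import env
import cv2
for n in("top","side","wrist"):
    c=env.calibration(n); print(n,c)
    cv2.imwrite(f"pics/{n}0.png",env.get_image(n))
o=env.get_obs();print(o["time"],o["tool_pos"],o["tool_rot"],o["width"])
E
```

```text
pics
top {'vfov': 43.444180938365925, 'cx': 317.31141034189994, 'cy': 243.72548177293126, 'rvec': array([ 2.18511445, -2.1225746 ,  0.12772656]), 'tvec': array([-0.02757842,  0.54784017,  1.63867973])}
side {'vfov': 44.09108062945211, 'cx': 323.9250338420551, 'cy': 246.51644552852267, 'rvec': array([ 2.19426985, -0.5805992 ,  0.30616547]), 'tvec': array([-0.49776579,  0.20802651,  1.17347044])}
wrist {'vfov': 67.34499020449582, 'cx': 318.7250565511773, 'cy': 241.7944693023945, 'rvec': array([-2.31637016, -1.71526017, -0.2620603 ]), 'tvec': array([-0.52445183, -0.04018317,  0.38045923])}
0.15 [0.1534737  0.50196969 0.40420606] [-4.64423261e-01 -3.10676142e+00  1.63917002e-03] 0.9990509003470847
```

View pics/top0.png

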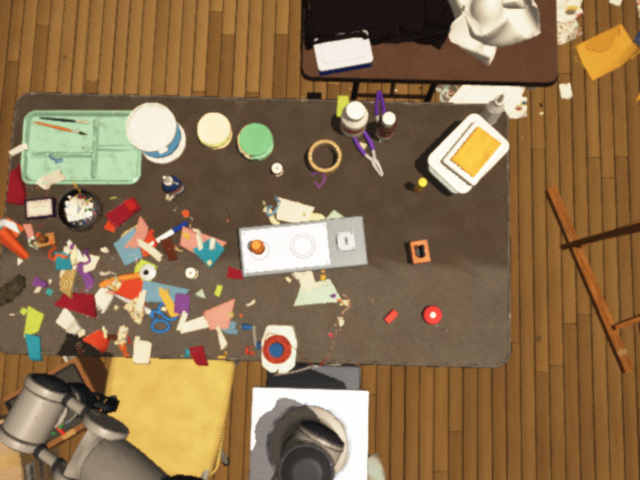

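View pics/side0.png

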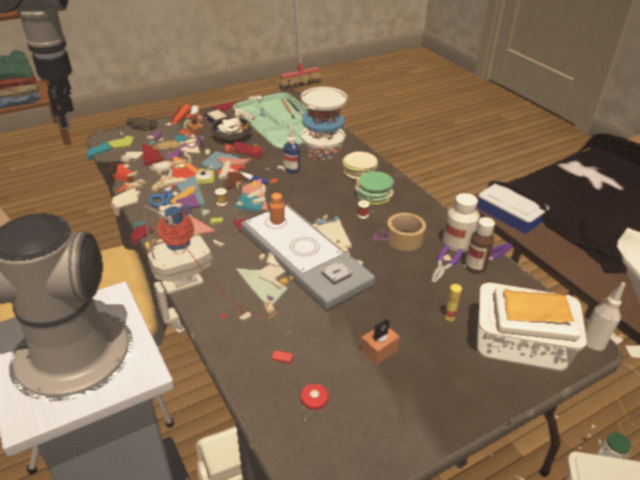

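The top view shows the bottle at (257,247), the mixer from about (240,250) to (367,240), and the key stand at (419,251). The side view shows the bottle at (277,208), the switch at (336,271), and the key at (381,335). Next I'll enlarge both.

```bash
cat > h.py <<'E'
import numpy as np, cv2
from workcell import env
from scipy.spatial.transform import Rotation as R
def cam(n):
    c=env.calibration(n); f=240/np.tan(np.radians(c["vfov"]/2))
    return np.array([[f,0,c["cx"]],[0,f,c["cy"]],[0,0,1]]),c["rvec"],c["tvec"]
def proj(c,P): return cv2.projectPoints(np.atleast_2d(np.array(P,float)),c[1],c[2],c[0],None)[0][:,0]
def back(c,uv,z):
    Rm=cv2.Rodrigues(c[1])[0]; o=-Rm.T@c[2]; d=Rm.T@np.linalg.inv(c[0])@[uv[0],uv[1],1]
    return o+d*(z-o[2])/d[2]
E
python3 - <<'E'
from h import *
t=cv2.imread("pics/top0.png");s=cv2.imread("pics/side0.png")
a=cv2.resize(t[210:280,232:372],None,fx=5.7,fy=5.7,interpolation=cv2.INTER_CUBIC)
b=cv2.resize(t[235:268,400:440],None,fx=5.7,fy=5.7,interpolation=cv2.INTER_CUBIC)
k=cv2.resize(s[310:370,350:412],None,fx=3,fy=3,interpolation=cv2.INTER_CUBIC)
im=np.zeros((600,798,3),np.uint8); im[:a.shape[0],:a.shape[1]]=a[:, :798]; im[400:400+b.shape[0],:b.shape[1]]=b; im[400:580,250:250+k.shape[1]]=k
q=cv2.resize(s[245:295,305:380],None,fx=4,fy=4,interpolation=cv2.INTER_CUBIC); im[400:600,460:760]=q
cv2.imwrite("pics/crop1.png",im); print(a.shape,b.shape,k.shape)
E
```

```text
(399, 798, 3) (188, 228, 3) (180, 186, 3)
```

View pics/crop1.png

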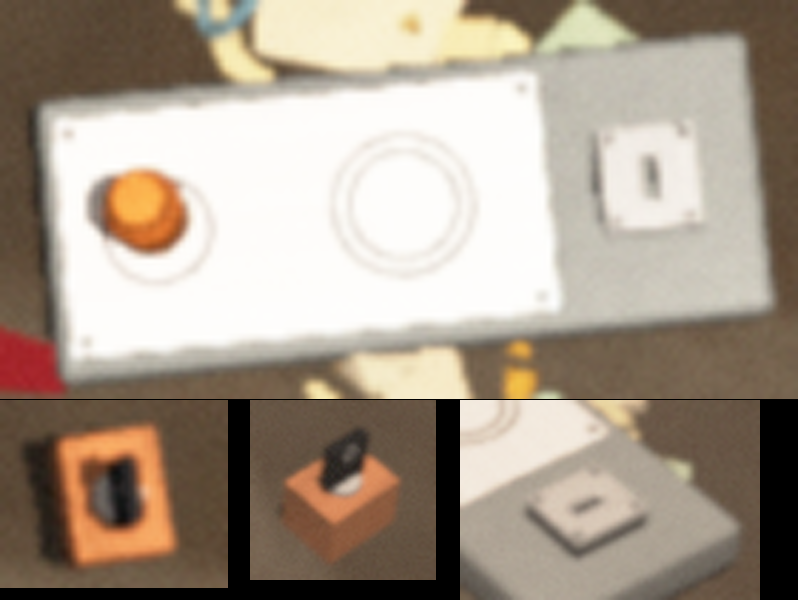

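```bash
python3 - <<'E'
from h import *
np.set_printoptions(precision=4,suppress=True)
T=cam("top");S=cam("side")
A=lambda u,v:(232+(u+.5)/5.7-.5,210+(v+.5)/5.7-.5); B=lambda u,v:(400+(u+.5)/5.7-.5,235+(v-400+.5)/5.7-.5)
M=np.array([back(T,A(*p),.034) for p in[(40,103),(745,36),(773,308),(63,382)]])
print("mixer",M,M.mean(0),[np.linalg.norm(M[i]-M[(i+1)%4]) for i in range(4)])
w=back(T,A(158.5,230),.036);m=back(T,A(404,204),.036);k=back(T,A(653,177),.046)
print(w,m,k,np.linalg.norm(w-m),np.linalg.norm((m-k)[:2]))
yv=(M[0]+M[3]-M[1]-M[2])[:2]; print("yaw of mixer y-axis",np.degrees(np.arctan2(*yv[::-1]))-90, np.degrees(np.arctan2(*(w-k)[1::-1]))-90)
St=np.array([back(T,B(*p),.04) for p in[(58,438),(155,426),(176,550),(75,566)]])
xv=(St[0]+St[1]-St[2]-St[3])[:2]
print("stand",St,St.mean(0),[np.linalg.norm(St[i]-St[(i+1)%4]) for i in range(4)],np.degrees(np.arctan2(xv[1],xv[0])))
print("cap top",back(T,A(140,196),.111))
uv=proj(T,[w+[0,0,.075]])[0]; print("exp cap",(uv+.5-[232,210])*5.7-.5)
c=St.mean(0); 
for z in(.045,.081): print("key exp",((proj(T,[[c[0],c[1],z]])[0]+.5-[400,235])*5.7-.5+[0,400]), (proj(S,[[c[0],c[1],z]])[0]+.5-[350,310])*3-.5+[250,400])
# side checks
print("side keyway",(proj(S,[k])[0]+.5-[305,245])*4-.5+[460,400])
print("side standcorners",(proj(S,St)+.5-[350,310])*3-.5+[250,400])
print("side bottle top",proj(S,[w+[0,0,.075],w,m]))
E
```

```text
mixer [[ 0.5873  0.209   0.034 ]
 [ 0.6303 -0.1349  0.034 ]
 [ 0.497  -0.1512  0.034 ]
 [ 0.4511  0.1917  0.034 ]] [0.5414 0.0286 0.034 ] [np.float64(0.34661401762704547), np.float64(0.1343145933386406), np.float64(0.3458720099458629), np.float64(0.13726245210174645)]
[0.5262 0.1483 0.036 ] [0.5424 0.0293 0.036 ] [ 0.5578 -0.091   0.046 ] 0.12001216941727595 0.12134192956609911
yaw of mixer y-axis 7.379464101678025 7.515692383141328
stand [[ 0.5619 -0.2672  0.04  ]
 [ 0.5691 -0.3142  0.04  ]
 [ 0.509  -0.3247  0.04  ]
 [ 0.4998 -0.276   0.04  ]] [ 0.535  -0.2955  0.04  ] [np.float64(0.047537408811787064), np.float64(0.06109826385772709), np.float64(0.04954322319920133), np.float64(0.06275205287650072)] 9.006187562328881
cap top [0.5335 0.1497 0.111 ]
exp cap [142.3798 211.5568]
key exp [117.6916 493.6924] [346.9385 477.0847]
key exp [130.2684 485.1248] [351.6175 438.8294]
side keyway [593.0659 505.2034]
side standcorners [[355.3959 440.1863]
 [405.2897 481.8979]
 [338.7424 526.8953]
 [285.2249 482.3552]]
side bottle top [[275.5343 196.5548]
 [276.4338 221.7944]
 [305.4594 246.4501]]
```

```bash
cat >> h.py <<'E'
def ori(phi): # tool down, fingers closing along world angle phi (deg)
    a=np.radians(phi+90)/2; a-=np.pi; return np.pi*np.array([np.cos(a),np.sin(a),0])
np.set_printoptions(precision=4,suppress=True)
E
python3 - <<'E'
from h import *
env.movep([.535,.10,.40],ori(7.5))
o=env.get_obs();print(o["time"],o["joint_pos"],o["tool_pos"])
W=cam("wrist"); Rm=cv2.Rodrigues(W[1])[0];print("cam pos",-Rm.T@W[2],Rm)
cv2.imwrite("pics/w1.png",env.get_image("wrist"))
print(proj(W,[[.5262,.1483,.036],[.5335,.1497,.111],[.5424,.0293,.036],[.5578,-.091,.046]]))
E
```

```text
2.15 [ 0.0455  0.3808  1.4787  0.0003  1.282  -0.087 ] [0.5348 0.1009 0.4001]
cam pos [0.5249 0.1774 0.3696] [[ 0.9912  0.1324  0.0012]
 [ 0.1259 -0.9451  0.3015]
 [ 0.0411 -0.2987 -0.9535]]
[[315.485  161.3941]
 [325.1826 170.1808]
 [316.1066 283.0567]
 [315.6857 389.7885]]
```

View pics/w1.png

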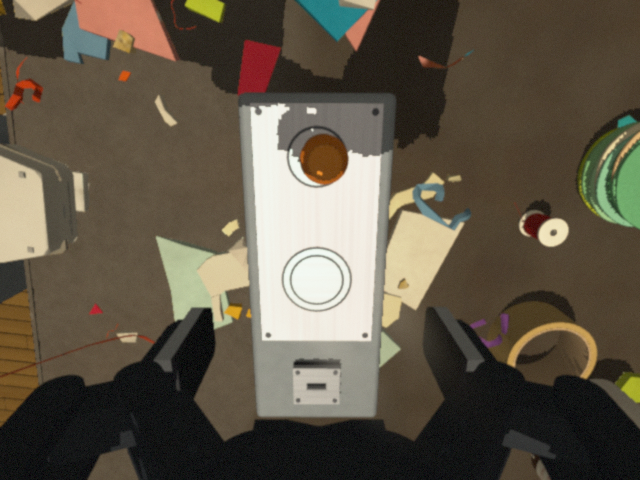

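```bash
python3 - <<'E'
from h import *
t=cv2.imread("pics/w1.png")
a=cv2.resize(t[115:200,275:365],None,fx=4.4,fy=4.4,interpolation=cv2.INTER_CUBIC)
b=cv2.resize(t[345:415,275:365],None,fx=4.4,fy=4.4,interpolation=cv2.INTER_CUBIC)
a=np.clip(255*(a/255.)**.6,0,255).astype(np.uint8)
im=np.zeros((374,796,3),np.uint8);im[:a.shape[0],:396]=a;im[:b.shape[0],400:796]=b
cv2.imwrite("pics/c2.png",im)
E
```

```text
(no output)
```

View pics/c2.png

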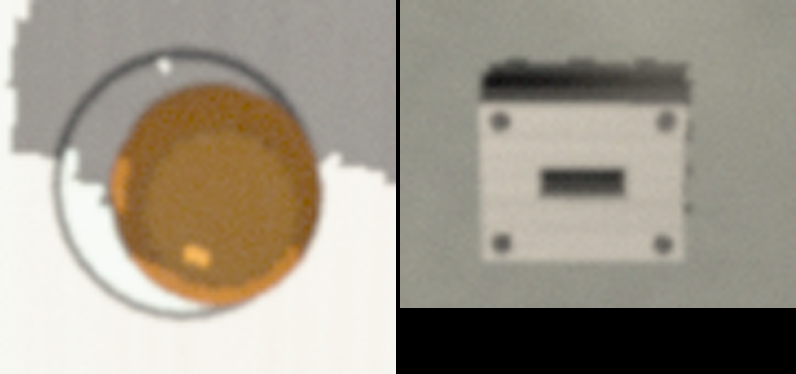

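The wrist view puts the ring centre at (317.7,156.8), the cap centre at (325.6,161.5), the double ring at (316,279) and the keyway at (316.3,386.3). The bottle is inside its ring, offset towards +x.

```bash
python3 - <<'E'
from h import *
W=cam("wrist")
r=back(W,(317.7,156.8),.036);c=back(W,(325.6,161.5),.111);m=back(W,(316,279.3),.036);k=back(W,(316.3,386.3),.046)
print(r,c,m,k,np.linalg.norm(r-m),np.linalg.norm((m-k)[:2]))
d=k-r;print(np.degrees(np.arctan2(d[1],d[0]))+90)
o=env.get_obs();print(proj(W,[[*o["tool_pos"][:2],.245]]))
E
```

```text
[0.5277 0.1527 0.036 ] [0.533  0.1558 0.111 ] [0.5418 0.0334 0.036 ] [ 0.5579 -0.0864  0.046 ] 0.12007790560383719 0.12085990082631341
7.213881349191183
[[317.4697 333.0492]]
```

```bash
python3 - <<'E'
from h import *
S=cam("side")
print("side keyway",back(S,(305+127.5/4-.5,245+107.5/4-.5),.046))
f=lambda s:(lambda o:print(s,round(o["time"],2),o["tool_pos"],o["force"],round(o["width"],3),o["grip_force"]))(env.get_obs())
q=ori(7.4)
env.movep([.533,.153,.31],q); env.move_l([.533,.153,.226],.12); f("down")
env.gripper_to(0.3,20); f("grip")
env.move_l([.542,.0316,.226],.08); f("slid")
env.gripper_to(1.0); f("rel")
env.move_l([.542,.0316,.34],.15)
env.movep([.545,.0,.40],q); 
W=cam("wrist");cv2.imwrite("pics/w2.png",env.get_image("wrist")); f("up")
cv2.imwrite("pics/top2.png",env.get_image("top"));cv2.imwrite("pics/side2.png",env.get_image("side"))
print(proj(W,[[.542,.0316,.036],[.542,.0316,.111],[.5578,-.089,.046]]))
t=cv2.imread("pics/w2.png");s=cv2.imread("pics/side2.png")
im=np.zeros((480,800,3),np.uint8);im[:,:480]=t[:,80:560];a=cv2.resize(s[180:340,230:390],(320,320));im[:320,480:]=a
cv2.imwrite("pics/v3.png",im)
E
```

```text
side keyway [ 0.5541 -0.0907  0.046 ]
down 3.55 [0.5335 0.1528 0.2271] [ 0.3801 -0.0762 -0.0848] 1.0 0.0
grip 4.05 [0.533  0.1531 0.2265] [-2.1726 -0.2715  6.3856] 0.433 20.169205204874743
slid 5.72 [0.5423 0.0315 0.2265] [0.2005 1.6504 6.093 ] 0.437 20.129493740096223
rel 6.26 [0.542  0.0315 0.2259] [-0.2651 -0.091  -0.5749] 1.0 0.0
up 7.59 [ 0.5448 -0.0001  0.3988] [-0.2541  0.5908 -0.4545] 1.0 0.0
[[318.9996 178.9404]
 [319.2291 193.0151]
 [319.2128 303.227 ]]
```

View pics/v3.png

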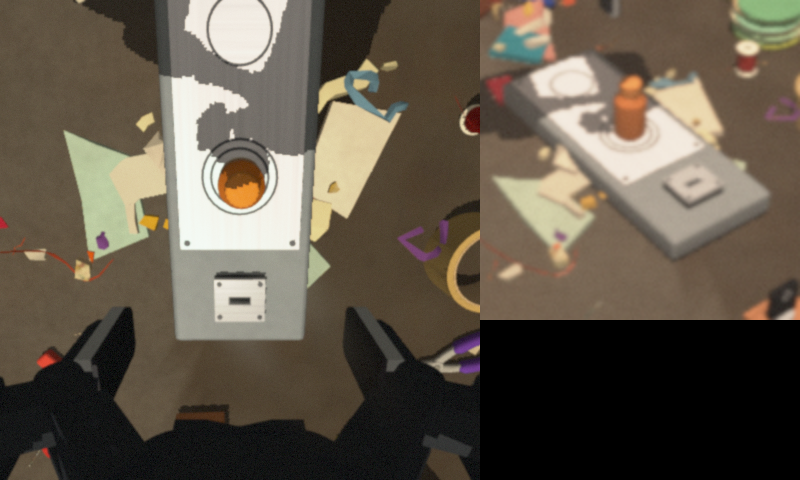

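```bash
python3 - <<'E'
from h import *
from scipy.optimize import minimize
a=np.linspace(0,2*np.pi,60)
def sil(c,x,y):
    P=np.concatenate([np.c_[x+r*np.cos(a),y+r*np.sin(a),0*a+z] for r,z in((.019,.036),(.019,.096))])
    return cv2.convexHull(proj(c,P).astype(np.float32))
for n,f,seed in(("wrist","w2",(321,185)),("side","side2",(305,240)),("top","top2",None)):
    c=cam(n);im=cv2.imread(f"pics/{f}.png");h=cv2.cvtColor(im,cv2.COLOR_BGR2HSV)
    m=((h[...,0]<22)&(h[...,1]>140)&(h[...,2]>40)).astype(np.uint8)
    p=proj(c,[[.542,.0316,.07]])[0]
    nn,lab,st,ce=cv2.connectedComponentsWithStats(m)
    i=lab[int(p[1]),int(p[0])]; b=st[i]; s=sil(c,.542,.0316)[:,0]
    print(n,"mask box",b,"model box",s.min(0),s.max(0),"ring exp",proj(c,[[.542,.0316,.036]]))
E
python3 - <<'E'
from h import *
t=cv2.imread("pics/w2.png")[135:225,275:365];s=cv2.imread("pics/side2.png")[205:272,270:345]
im=np.zeros((400,800,3),np.uint8);im[:,:400]=cv2.resize(t,(400,400),interpolation=2);im[:357,400:]=cv2.resize(s,(400,357),interpolation=2)
cv2.imwrite("pics/v4.png",im)
E
```

```text
wrist mask box [ 299  159   46   49 1762] model box [296.0856 159.4409] [346.1938 216.0502] ring exp [[320.8698 180.6369]]
side mask box [297 217  16  32 375] model box [296.5595 220.5699] [313.218  251.1112] ring exp [[304.852  245.9677]]
top mask box [296 237  13  14 127] model box [293.8648 235.7285] [308.4897 252.299 ] ring exp [[301.6468 245.4906]]
```

View pics/v4.png

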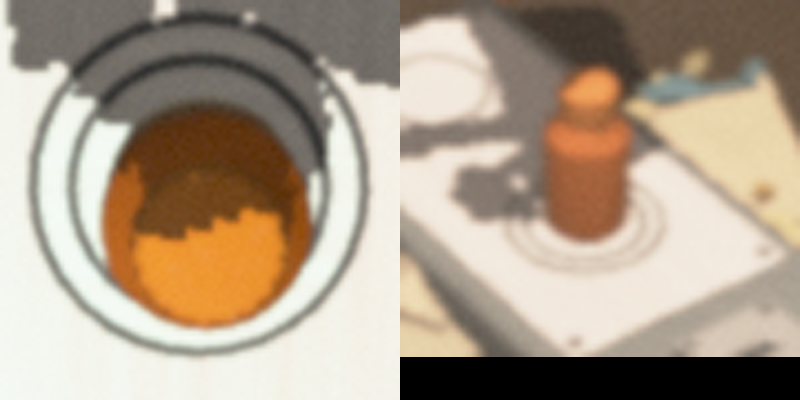

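The bottle is inside the inner ring: the cap-to-ring offset matches the expected value to about 2 mm in both views. Next I'll take wrist views of the keyway and stand with the tool turned.

```bash
python3 - <<'E'
from h import *
for n,p,ph in(("k",[.557,-.089,.40],97.4),("s",[.535,-.2955,.40],99)):
    env.movep(p,ori(ph)); env.hold(.3); W=cam("wrist"); np.savez(f"cal_{n}.npz",K=W[0],r=W[1],t=W[2])
    cv2.imwrite(f"pics/w_{n}.png",env.get_image("wrist")); o=env.get_obs()
    print(n,o["time"],o["tool_pos"],o["joint_pos"],proj(W,[[.5578,-.089,.046],[.535,-.2955,.04],[.535,-.2955,.081]]))
a=cv2.imread("pics/w_k.png");b=cv2.imread("pics/w_s.png")
im=np.zeros((400,800,3),np.uint8);im[:,:400]=cv2.resize(a[160:260,270:370],(400,400),interpolation=2);im[:,400:]=cv2.resize(b[140:260,260:380],(400,400),interpolation=2)
cv2.imwrite("pics/v5.png",im)
E
```

```text
k 9.5667 [ 0.557  -0.0889  0.4   ] [-0.2942  0.4173  1.4219  0.      1.3023 -1.9941] [[318.6193 215.8981]
 [ 93.489  160.6298]
 [ 62.3781 165.1317]]
s 10.7583 [ 0.5354 -0.2945  0.4002] [-0.6283  0.5051  1.2783  0.0001  1.3579 -2.3577] [[525.1503 270.2528]
 [317.7032 212.7994]
 [317.4789 223.9345]]
```

View pics/v5.png

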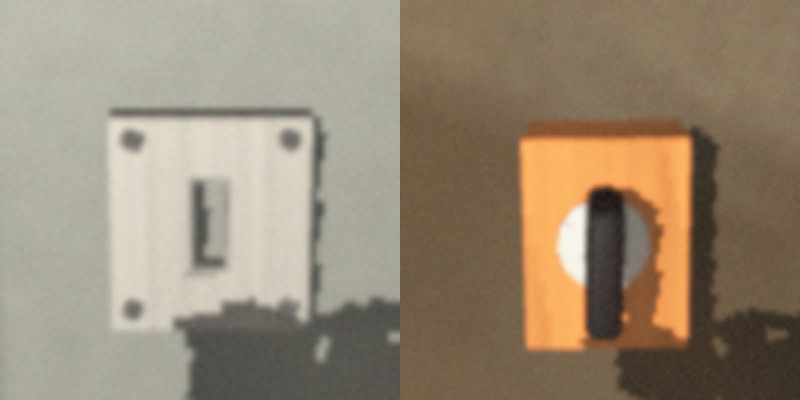

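In the left crop the keyway centre is at (322.1,215.9). In the right crop the collar disc is at (320.9,212.9), and the bow runs from (321,196) to (321.5,241.4), aligned with the tool. The two wrist orientations agree on the keyway, so I'll trust the wrist camera in the robot frame.

```bash
python3 - <<'E'
from h import *
L=lambda n:(lambda d:(d["K"],d["r"],d["t"]))(np.load(f"cal_{n}.npz"))
k=L("k");s=L("s")
print("keyway",back(k,(322.1,215.9),.046))
print("collar",back(s,(320.6,212.6),.045),"bow far end",back(s,(321.2,241.2),.081),"near low",back(s,(320.7,196),.044),"stand",back(s,(321.8,212.8),.04))
E
```

```text
keyway [ 0.5574 -0.0858  0.046 ]
collar [ 0.5333 -0.2931  0.045 ] bow far end [ 0.5493 -0.2901  0.081 ] near low [ 0.5182 -0.2954  0.044 ] stand [ 0.5344 -0.2917  0.04  ]
```

```bash
cat >> h.py <<'E'
def f(s):
    o=env.get_obs();print(s,round(o["time"],2),o["tool_pos"],o["force"],o["moment"],round(o["width"],3),round(o["grip_force"],1));return o
E
python3 - <<'E'
from h import *
x,y=.5334,-.2929
env.gripper_to(.6)
env.movep([x,y,.30],ori(99)); env.move_l([x,y,.229],.08,until_force=8); f("down")
env.gripper_to(0.0,25); f("grip25"); env.gripper_to(0.0,80); f("grip80")
env.move_l([x,y,.32],.1); f("lift")
env.movep([.5574,-.0858,.30],ori(97.4)); env.hold(.3);f("hover")
W=cam("wrist");cv2.imwrite("pics/w6.png",env.get_image("wrist"));cv2.imwrite("pics/side6.png",env.get_image("side"))
print(proj(W,[[.5574,-.0858,.046],[.5574,-.0858,.141],[.5574,-.0858,.112],[.5574,-.0858,.088]]), proj(cam("side"),[[.5574,-.0858,.088],[.5574,-.0858,.046]]))
a=cv2.imread("pics/w6.png");b=cv2.imread("pics/side6.png")
im=np.zeros((480,800,3),np.uint8);im[:,:480]=cv2.resize(a[160:320,240:400],(480,480),interpolation=2);im[:320,480:]=cv2.resize(b[220:300,300:380],(320,320),interpolation=2)
cv2.imwrite("pics/v6.png",im)
E
```

```text
down 12.72 [ 0.5336 -0.293   0.2296] [-0.3768 -0.813  -0.8862] [-0.0149 -0.0004 -0.0218] 0.599 0.0
grip25 13.16 [ 0.5335 -0.293   0.2294] [-0.4768  0.8062  1.0122] [ 0.0296  0.0359 -0.0258] 0.111 27.7
grip80 13.38 [ 0.5336 -0.293   0.2295] [-0.2621 -0.2037  4.7044] [ 0.0683  0.0367 -0.0159] 0.099 78.6
lift 14.43 [ 0.5332 -0.2928  0.3192] [ 0.611   0.212  -0.5742] [ 0.0069  0.0245 -0.0059] 0.103 78.3
hover 15.58 [ 0.5574 -0.087   0.3   ] [-1.1366 -0.8965 -0.8985] [ 0.0428 -0.0152 -0.0092] 0.101 78.3
[[320.472  250.4491]
 [321.1285 326.6901]
 [320.8553 294.9623]
 [320.6874 275.4706]] [[337.2    255.0523]
 [336.5188 269.6153]]
```

View pics/v6.png

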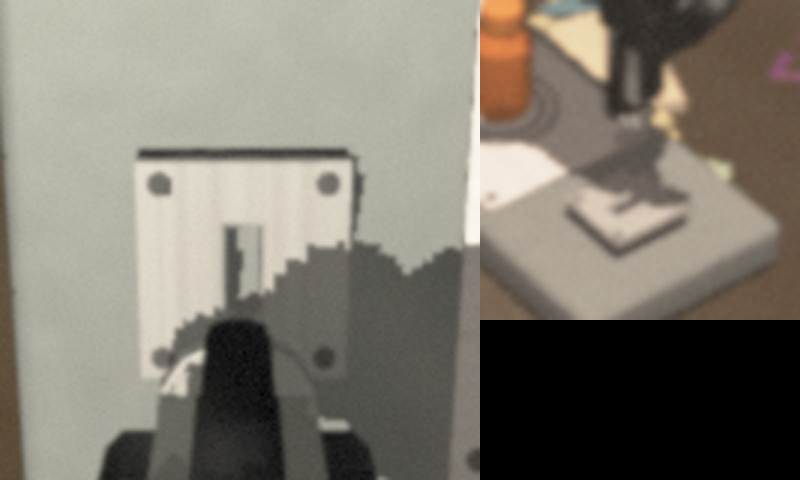

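```bash
python3 - <<'E'
from h import *
W=cam("wrist");o=f("start");p=o["tool_pos"]
print("collar rear edge",proj(W,[[p[0]-.0129,p[1]-.0017,p[2]-.212+.029]]), "seen (319,~275)")
T=np.array([.5576,-.0859])
env.move_l([*T,.264],.08); env.hold(.2); o=f("pre")
e=T-o["tool_pos"][:2]
env.move_l([*(T+e),.264],.05); env.hold(.2); o=f("pre2")
print(env.move_l([*(T+e),.248],.02,until_force=6)); f("in")
E
```

```text
start 15.68 [ 0.5574 -0.0865  0.3   ] [-1.0787 -0.2283 -0.5125] [ 0.0395  0.0577 -0.1023] 0.103 78.3
collar rear edge [[318.3157 273.6189]] seen (319,~275)
pre 16.48 [ 0.5578 -0.0859  0.2646] [0.1261 0.8404 0.431 ] [ 0.0598 -0.0622 -0.0459] 0.098 78.3
pre2 16.93 [ 0.5574 -0.0859  0.264 ] [-0.2838 -0.7448 -0.747 ] [ 0.0048 -0.0576 -0.0094] 0.1 78.3
False
in 17.88 [ 0.5575 -0.0859  0.2481] [ 0.2619  0.1598 -0.1427] [ 0.0186 -0.0156 -0.0188] 0.097 78.3
```

```bash
python3 - <<'E'
from h import *
p=env.get_obs()["tool_pos"]; x0,y0=.5576,-.0859; yh=np.array([-.1288,.9917])
z=.248
for i in range(14):
    hit=env.move_l([x0,y0,z-.0025],.015,until_force=5)
    o=f(f"{i} {hit}")
    if not hit: z-=.0025
    else:
        z=o["tool_pos"][2]-.0004   # light pressure while rocking
        for s in(1,-1,1,-1,0):
            w=np.array([x0,y0])+s*.0014*yh
            env.move_l([*w,z],.02,until_force=18)
        f("  rocked")
    if z<.2335: break
E
```

```text
0 False 18.2 [ 0.5576 -0.0859  0.2454] [-0.0289  0.3033 -0.6344] [-0.0074 -0.0031 -0.0108] 0.1 78.3
1 False 18.52 [ 0.5576 -0.0858  0.2429] [ 0.7115  0.736  -0.3259] [ 0.0934  0.0087 -0.015 ] 0.101 78.1
2 True 18.73 [ 0.5577 -0.0858  0.2412] [ 0.8912 -0.6472  1.2155] [-0.0499 -0.1942 -0.033 ] 0.098 78.3
  rocked 20.1 [ 0.5573 -0.0859  0.2408] [0.3396 0.8857 2.5976] [ 0.1221 -0.0572  0.0359] 0.099 79.0
3 True 20.32 [ 0.5574 -0.0859  0.2386] [ 0.6243 -0.0643 -0.172 ] [ 0.0248 -0.2715  0.0259] 0.098 78.6
  rocked 21.7 [ 0.5575 -0.0859  0.2381] [-0.7333  0.942   0.5425] [ 0.2493  0.1594 -0.0423] 0.101 78.8
4 True 21.91 [ 0.5576 -0.0858  0.2362] [ 2.7132 -0.997  -3.3349] [-0.1334 -0.4942  0.0131] 0.099 78.5
  rocked 23.28 [ 0.5576 -0.086   0.2357] [ 1.3423  0.4187 -0.6528] [ 0.0618 -0.4495  0.0258] 0.101 79.1
5 True 23.49 [ 0.5576 -0.086   0.2356] [-0.7852  0.6199  5.7049] [ 0.0198  0.1643 -0.0639] 0.1 79.9
  rocked 24.87 [ 0.5575 -0.0858  0.2355] [-0.6148 -2.0893  6.0489] [-0.2857  0.0939 -0.0457] 0.101 80.1
6 True 25.07 [ 0.5575 -0.0858  0.2355] [-1.0216 -0.2798  5.3119] [-0.0607  0.161
[... 854 characters left out ...]
8 [ 0.5572 -0.0855  0.2355] [-2.1602  0.6687  7.737 ] [0.0544 0.4387 0.0429] 0.104 80.3
11 True 32.99 [ 0.5571 -0.0855  0.2355] [-0.193  -0.3678  4.9764] [-0.0452  0.2317  0.0355] 0.098 79.8
  rocked 34.37 [ 0.5572 -0.0855  0.2355] [-2.7248  0.2624  8.0077] [ 0.0655  0.4237 -0.0385] 0.1 80.3
12 True 34.58 [ 0.5571 -0.0855  0.2355] [-0.6214  0.1788  5.9201] [0.0433 0.2671 0.0088] 0.099 79.8
  rocked 35.95 [ 0.5572 -0.0855  0.2355] [-2.9066  0.3426  7.9191] [0.165  0.4496 0.0398] 0.098 80.4
13 True 36.16 [ 0.5571 -0.0855  0.2355] [-0.9152  1.0845  4.9428] [ 0.0545  0.2736 -0.0267] 0.098 79.8
  rocked 37.53 [ 0.5571 -0.0855  0.2355] [-2.6898  0.2319  7.8501] [ 0.1007  0.4644 -0.0521] 0.101 80.4
```

The key stopped hard at TCP z = 0.2355, which is exactly the expected collar-down height. Now I'll turn it.

```bash
python3 - <<'E'
from h import *
c=[.5575,-.0858,.2352]
for d in(10,25,40,55,70,80,86,89):
    env.movep(c,ori(97.4-d)); o=f(d); 
    if abs(o["moment"][2])>1.2: break
j=o["joint_pos"];print(j, np.degrees(j[0]-j[5]))
E
```

```text
10 37.83 [ 0.5574 -0.0857  0.2355] [-1.0283 -1.1499  6.383 ] [-0.2101  0.1646  0.0106] 0.099 80.1
25 38.18 [ 0.5573 -0.0858  0.2355] [-1.1768 -2.027   6.4206] [-0.2964  0.1385 -0.0061] 0.098 80.1
40 38.54 [ 0.5573 -0.0859  0.2355] [-1.0333 -1.53    6.0413] [-0.426   0.2086  0.0137] 0.099 80.1
55 38.9 [ 0.5573 -0.086   0.2355] [-2.0995 -1.7632  7.5408] [-0.3824  0.337   0.0736] 0.098 80.1
70 39.26 [ 0.5572 -0.086   0.2356] [-1.2499 -2.065   6.5437] [-0.5343  0.3177  0.034 ] 0.096 80.1
80 39.55 [ 0.5572 -0.086   0.2355] [-2.0528 -3.0195  7.7078] [-0.4958  0.3566  0.062 ] 0.102 80.2
86 39.8 [ 0.5572 -0.086   0.2355] [-2.5072 -3.7934  6.5419] [-0.5298  0.3993  0.079 ] 0.096 80.2
89 40.05 [ 0.5572 -0.0861  0.2355] [-2.9833 -2.1459  6.8267] [-0.5603  0.4203  0.1135] 0.103 80.2
[-0.289   0.5959  1.6229 -0.0008  0.9237 -0.4362] 8.431022482181305
```

```bash
python3 - <<'E'
from h import *
c=[.5575,-.0858,.2352]
for d in(90,91,92,93,94,95,96):
    env.movep(c,ori(97.4-d)); env.hold(.15)
    m=[];
    for _ in range(8): env.hold(.02);o=env.get_obs();m.append(o["moment"][2])
    j=o["joint_pos"];print(d,round(97.4-np.degrees(j[0]-j[5]),2),np.mean(m),o["force"],o["time"])
    if np.mean(m)>.7: break
cv2.imwrite("pics/w7.png",env.get_image("wrist"));cv2.imwrite("pics/side7.png",env.get_image("side"))
a=cv2.imread("pics/w7.png");b=cv2.imread("pics/side7.png")
im=np.zeros((480,800,3),np.uint8);im[:,:480]=cv2.resize(a[160:360,220:420],(480,480),interpolation=2);im[:320,480:]=cv2.resize(b[200:300,280:380],(320,320),interpolation=2)
cv2.imwrite("pics/v7.png",im)
E
```

```text
90 89.95 0.1743134844189561 [-2.2025 -4.0095  6.8565] 40.5833
91 90.95 0.18993988788599864 [-2.5941 -2.7062  6.9608] 41.1167
92 91.95 0.17160651228028248 [-1.56   -3.3967  6.8184] 41.65
93 92.95 0.18013505401255225 [-1.2705 -4.2804  7.7976] 42.1833
94 93.94 0.25942900202149904 [-1.6146 -2.1347  6.9408] 42.7167
95 94.93 0.3322914415873139 [-2.1154 -2.3338  6.7211] 43.25
96 95.92 0.4055008523542541 [-2.3365 -2.6731  6.6356] 43.7833
```

View pics/v7.png

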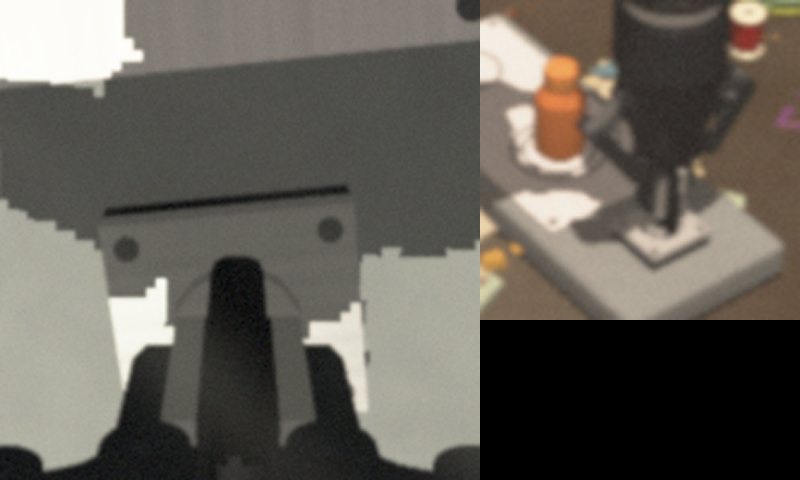

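The plateau at 0.17 N m, which is the spring, followed by a linear rise from 93° shows the stop is reached. The picture shows the collar down on the plate, the bow turned a quarter turn and still gripped, and the bottle standing in its ring at (560,110).

```bash
python3 -c "
from h import *
env.hold(.3); f('end'); print(env.close_job())"
```

```text
end 44.18 [ 0.5571 -0.0861  0.2355] [-2.0053 -3.1383  6.0072] [-0.5529  0.4554  0.4355] 0.102 80.3
the job is handed in; nothing more can be done
None
```

I handed the job in at 44.2 s: the bottle stands upright in the inner mixing ring, and the key is home with its collar on the plate, turned clockwise to the stop and still gripped.

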